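# Fasten a heat sink with its four push-pins, crosswise in two passes

### The job

Fasten the silver heat sink on the green computer board by pressing down its four orange push-pins crosswise in two passes: first press each about halfway in, a diagonal pair first and then the other diagonal pair, then in the same crosswise way press all four fully home. Do not touch the blue board with the black heat sink.

Things in the scene. Friction and masses are not known exactly. Their poses are not given: they have to be found in the camera images.
- pin_a_top (a point): Push-pin a of the silver heat sink on the green board (neighbours b and d, diagonally opposite c); the point is the centre of its orange cap's top face. All four pins are alike: a flat cap 20 mm across, 12 mm thick, on an upright stem. Pressed from above it slides straight down (24 mm at most) against about 5 N of friction, does not spring back and stays where it is left.
- pin_b_top (a point): Push-pin b of the silver heat sink on the green board (neighbours a and c, diagonally opposite d); the point is the centre of its orange cap's top face. Heights of every cap's top above the table: at first 69 to 72 mm, halfway in 60 mm, fully home 48 mm, where the cap rests on the black collar under it and stops.
- pin_c_top (a point): Push-pin c of the silver heat sink on the green board (neighbours b and d, diagonally opposite a); the point is the centre of its orange cap's top face. The pins stand at the corners of an 80 mm square. The fins between them reach 40 mm above the table, and nothing else on the board is higher.
- pin_d_top (a point): Push-pin d of the silver heat sink on the green board (neighbours a and c, diagonally opposite b); the point is the centre of its orange cap's top face. The board is fixed to the table, 170 mm square, turned up to 0.3 rad either way, and may lie left or right of the blue one.
- other_board: The blue board with the black heat sink, otherwise the same as the green one and also with four raised orange pins (up to 72 mm high): to be left untouched. 170 mm square, fixed; origin at the centre of its underside, on the table, z up. It may lie left or right of the green board.
There are look-alikes about, which are no part of the job. Leave any purple or turquoise look-alike of the part that bears pin_a_top alone.

How it is judged (in metres and radians):
On the way, in this order (a step that is already met when the one before it is completed fails the run):
1. first pass, first diagonal: two opposite pins are about halfway in (cap tops 53 to 67 mm above the table), the other two still raised (((height (world z) of pin_a_top between 0.053 and 0.067 m and height (world z) of pin_c_top between 0.053 and 0.067 m and height (world z) of each of pin_b_top, pin_d_top above 0.067 m) or (height (world z) of pin_b_top between 0.053 and 0.067 m and height (world z) of pin_d_top between 0.053 and 0.067 m and height (world z) of each of pin_a_top, pin_c_top above 0.067 m))), for 0.2 s.
2. first pass done: all four pins are about halfway in (cap tops 53 to 67 mm) (height (world z) of pin_a_top between 0.053 and 0.067 m and height (world z) of pin_b_top between 0.053 and 0.067 m and height (world z) of pin_c_top between 0.053 and 0.067 m and height (world z) of pin_d_top between 0.053 and 0.067 m), for 0.2 s.
3. second pass, first diagonal: two opposite pins are home (cap tops below 52 mm), the other two still about halfway (((height (world z) of each of pin_a_top, pin_c_top below 0.052 m and height (world z) of pin_b_top between 0.053 and 0.067 m and height (world z) of pin_d_top between 0.053 and 0.067 m) or (height (world z) of each of pin_b_top, pin_d_top below 0.052 m and height (world z) of pin_a_top between 0.053 and 0.067 m and height (world z) of pin_c_top between 0.053 and 0.067 m))), for 0.2 s.
At the end, for the whole second after the job is handed in: All four pins of the silver heat sink are fully home: cap tops less than 52 mm above the table (48 mm is the stop) (height (world z) of each of pin_a_top, pin_b_top, pin_c_top, pin_d_top below 0.052 m); the robot touches nothing.
It fails at once if the robot touches the blue board, its black heat sink or its pins (contact force between any of the arm, the fingers and other_board above 1 N).
It also fails if it takes over 54 s, if anything falls off the work surface, if the arm or the gripper's body presses on something with over 40 N, if the wrist force passes 120 N, or if a joint passes its speed limit or range.

### The arm

A 6-joint arm with a two-finger parallel gripper is mounted at the origin on the work surface. World frame = base frame: x ahead of the robot, y to its left, z up, the work surface at z = 0. Lengths are in m, angles in degrees, forces in N, time in s.
With the tool pointing down it reaches from about 0.35 to 0.775 m from the base axis. Payload 5.5 kg.
Tool frame: the origin (TCP) lies at the very end of the fingers, on their centre line; the grasp point (between the pads) lies 19 mm behind it; x points along the fingers, y is the direction in which the jaws open and shut, and the axes are right-handed (so a half turn about x gives the same grasp; the last joint's range is limited). The gripper opens to 85 mm and grips with 20 to 120 N. Pads are 22 mm wide; open, the fingers measure 114 mm over their backs; the gripper's body (76 mm by 85 mm) begins 54 mm behind the grasp point. The pads swing forward as they close: fully open they stand 13 mm farther back than shut.
Start: joints at [63.965, 17.945, 2.641, 74.691, 0, 82.002], TCP at [0.178, 0.547, 0.231] pointing down, gripper open.
Joint ranges: [-158.12, 158.12], [-49.38, 96.58], [-58.88, 72.47], [-126.05, 133.96], [-84.25, 85.87], [-180, 180]. Speed limits (degrees/s): [147.25, 147.25, 180, 180, 180, 180].

### API

Orientations are given as [roll, pitch, yaw] about the fixed x, y, z axes, in that order (R = Rz(yaw) Ry(pitch) Rx(roll)).
In Python, from rig import manip, snapshot gives the robot as it stands. Calls block until the motion is done:
- manip.move_ptp(position, orientation): joint-space move of the TCP to a pose.
- manip.move_l(position, attitude=None, velocity=0.15): straight line of the TCP; attitude=None keeps the orientation; velocity is the mean speed in m/s.
- manip.movej(angles): joint-space move.
- manip.release() and manip.grasp(force=None): open the fingers fully, or close them until they stop; force is the grip in N (None keeps the last).
- manip.wait(seconds).
- manip.inverse_kinematics(position, orientation): joint angles nearest the present ones, or None.
- snapshot(name): name is "scene" or "top" or "wrist"; returns a dict with "image" (420x560x3 uint8, red, green, blue), "fx", "fy", "cx", "cy" (pixels), "T" (4x4, takes a point from camera to world coordinates); the wrist camera has in their place "T_tool_cam" (4x4, takes a point from camera to tool coordinates, whose origin is the TCP and whose axes are the tool frame's). Camera axes: x right, y down, z forward; pixel columns grow to the right and rows downward; lengths in m; the calibration is good to about 2 mm. A picture is of the moment at which its call begins: read the wrist's pose just before it. There is no depth.
A pose or a line that the arm cannot do raises manip.IKError and nothing moves.
- manip.hand_in(): hands the job in, once; it reports no verdict.
Readings, each from a call of its own:
- manip.read_t(): time.
- manip.read_joint_pos(): joint angles.
- manip.read_joint_vel(): joint speeds.
- manip.read_joint_efforts(): joint torques, N m.
- manip.read_tool_pos(): TCP position.
- manip.read_orientation(): TCP orientation.
- manip.read_wrist_force(): force on the tool from outside, world axes, zero at the start.
- manip.read_moment(): the same for the moment, N m.
- manip.read_width(): finger opening in m.
Only numpy, scipy, OpenCV 4.12 (cv2) and the standard library are available. Lean on these libraries where they do the work, as an engineer would, in place of code of your own. Each camera call takes 0.05 s, during which the arm holds its last target. There are 200 camera calls.

## Working session

There is one attempt and no reset: what is moved stays moved. The work goes in short steps, each a Python script; the robot and the scene stay as the last script left them, time stands still between calls to the robot, and variables do not carry over. Pictures are saved under pics/ and viewed, about 8 in all and at most 12, crops included, and the job is handed in when it is done.

```bash
mkdir -p pics; python3 - <<'E'
from rig import manip, snapshot
import cv2, numpy as np
for n in("top","scene"):
    s=snapshot(n); cv2.imwrite(f"pics/{n}0.png",s["image"][:,:,::-1]); print(n,s["fx"],s["fy"],s["cx"],s["cy"],np.round(s["T"],3).tolist())
print(manip.read_t(),manip.read_orientation())
E
```

```text
top 452.57315303490014 452.57315303490014 277.57359624789433 213.33244282190714 [[0.022, -0.99, 0.138, 0.262], [-1.0, -0.019, 0.023, -0.027], [-0.02, -0.139, -0.99, 1.199], [0.0, 0.0, 0.0, 1.0]]
scene 384.8980010470981 384.8980010470981 280.17299822297423 210.6933118589304 [[0.058, 0.813, -0.58, 0.92], [0.998, -0.054, 0.025, -0.051], [-0.01, -0.58, -0.814, 0.763], [0.0, 0.0, 0.0, 1.0]]
0.1 [ -98.11322179   89.90673636 -116.15265506]
```

View pics/top0.png

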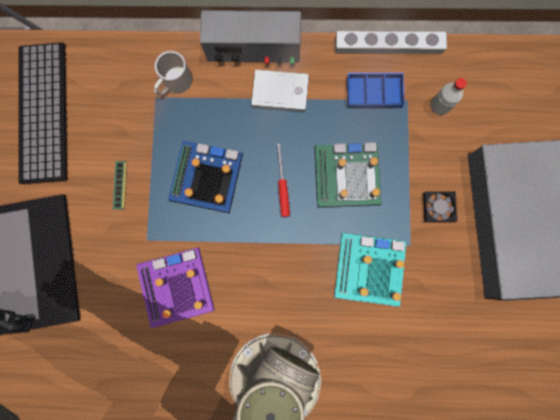

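View pics/scene0.png

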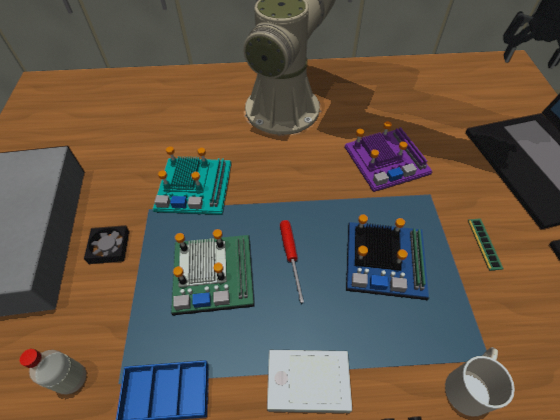

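```bash
cat > h.py <<'E'
from rig import manip, snapshot
import cv2, numpy as np
def blobs(img,box,amin=15):
    x0,y0,x1,y1=box; h=cv2.cvtColor(img[y0:y1,x0:x1],cv2.COLOR_RGB2HSV)
    m=cv2.inRange(h,(8,150,90),(22,255,255))
    n,_,st,c=cv2.connectedComponentsWithStats(m)
    return [(c[i]+[x0,y0],st[i,4]) for i in range(1,n) if st[i,4]>=amin]
def ray(s,T,p,z):
    d=T[:3,:3]@[(p[0]-s["cx"])/s["fx"],(p[1]-s["cy"])/s["fy"],1]
    return T[:3,3]+d*(z-T[2,3])/d[2]
E
python3 - <<'E'
from h import *
ims=[]
for n,b in(("top",(310,135,390,215)),("scene",(160,225,260,315))):
    s=snapshot(n); im=s["image"]
    for p,a in blobs(im,b,8): print(n,p.round(1),a,ray(s,s["T"],p,.066).round(4))
    ims.append(cv2.resize(im[b[1]:b[3],b[0]:b[2]],(390,390),interpolation=cv2.INTER_CUBIC))
cv2.imwrite("pics/crop1.png",np.hstack(ims)[:,:,::-1])
E
```

```text
top [374.1 160.4] 14 [ 0.562  -0.2445  0.066 ]
top [375.7 191.8] 23 [ 0.4802 -0.2479  0.066 ]
scene [217.1 233.7] 66 [ 0.475  -0.1677  0.066 ]
scene [179.2 237.3] 68 [ 0.479  -0.2479  0.066 ]
scene [217.7 267.4] 72 [ 0.5555 -0.1635  0.066 ]
scene [177.6 271.2] 79 [ 0.559  -0.2436  0.066 ]
```

View pics/crop1.png

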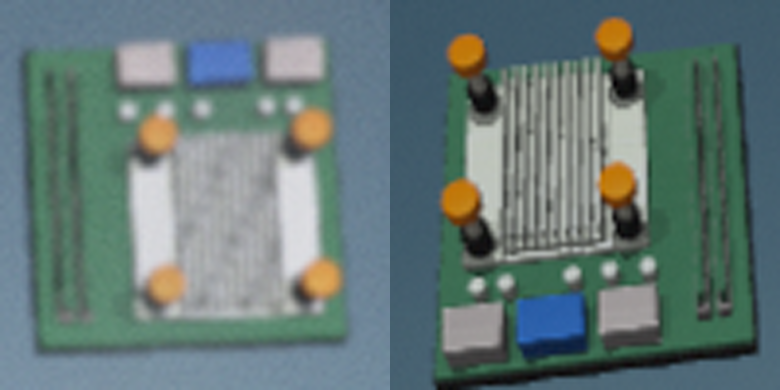

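The candidates are green (348,175), blue (205,177), turquoise (371,268) and purple (175,287) in the top view. The green one with silver fins is the target, and the crop confirms it. Next I take a wrist view from above it.

```bash
python3 - <<'E'
from h import *
from scipy.spatial.transform import Rotation as R
manip.grasp()
manip.move_ptp([.500,-.206,.26],[0,90,3])
p=manip.read_tool_pos();o=manip.read_orientation()
s=snapshot("wrist");im=s["image"];cv2.imwrite("pics/w1.png",im[:,:,::-1])
T=np.eye(4);T[:3,:3]=R.from_euler("xyz",o,degrees=True).as_matrix();T[:3,3]=p;T=T@s["T_tool_cam"]
print(p,o,manip.read_t(),manip.read_joint_pos(),manip.read_width())
for q,a in blobs(im,(0,0,560,420),150): print(q.round(1),a,ray(s,T,q,.068).round(4))
E
```

```text
[ 0.50022559 -0.20532053  0.25999797] [83.0259725  89.99088638 86.09034722] 3.9 [-3.08274510e+01  1.37390925e+01  9.84649980e-01  7.72480002e+01
  5.99443335e-03 -3.38939548e+01] -0.00012609173580108724
[ 90.  186.1] 45477 [ 0.5139 -0.4196  0.068 ]
[447.9  27.7] 12352 [ 0.3364 -0.051   0.068 ]
[315.6 161.9] 260 [ 0.4731 -0.1677  0.068 ]
[245.9 228.9] 234 [ 0.5565 -0.2429  0.068 ]
[312.8 228.7] 228 [ 0.552 -0.164  0.068]
[516.  364.8] 4227 [0.7384 0.1338 0.068 ]
```

View pics/w1.png

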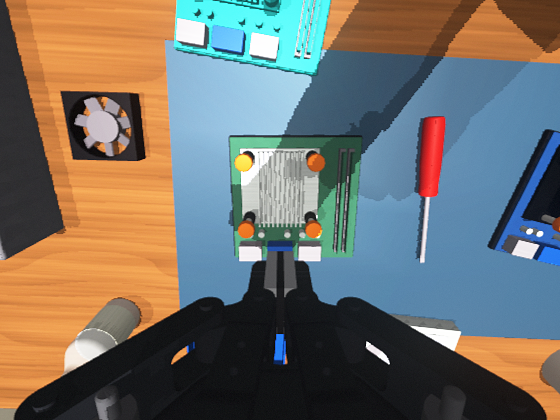

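The wrist view shows the four green-board caps at (245,162), (316,162), (246,229) and (313,229). They agree within 3 mm with the scene estimates, which form an 80 mm square. I'll press the first diagonal and check.

```bash
cat >> h.py <<'E'
P=dict(A=(.475,-.1677),B=(.479,-.2479),C=(.559,-.2436),D=(.5555,-.1635))
def press(k,z):
    x,y=P[k]
    manip.move_l([x,y,.092],velocity=.12)
    manip.move_l([x,y,z],velocity=.04); manip.wait(.1)
    print(k,manip.read_tool_pos().round(4),np.round(manip.read_wrist_force(),1))
    manip.move_l([x,y,.092],velocity=.12); print(round(manip.read_t(),2))
E
python3 - <<'E'
from h import *
press("A",.060);press("C",.060)
manip.move_l([.5,-.206,.26],velocity=.25)
s=snapshot("wrist")["image"];cv2.imwrite("pics/w2.png",cv2.resize(s[120:260,210:380],None,fx=4,fy=4)[:,:,::-1])
s=snapshot("scene")["image"];cv2.imwrite("pics/s2.png",cv2.resize(s[225:315,160:260],None,fx=6,fy=6)[:,:,::-1])
print(manip.read_t())
E
```

```text
A [ 0.4748 -0.1676  0.0598] [ 0.3 -0.5 -0.4]
6.97
C [ 0.5589 -0.2436  0.0597] [-0.1 -0.5  0.7]
9.53
10.5
```

View pics/w2.png

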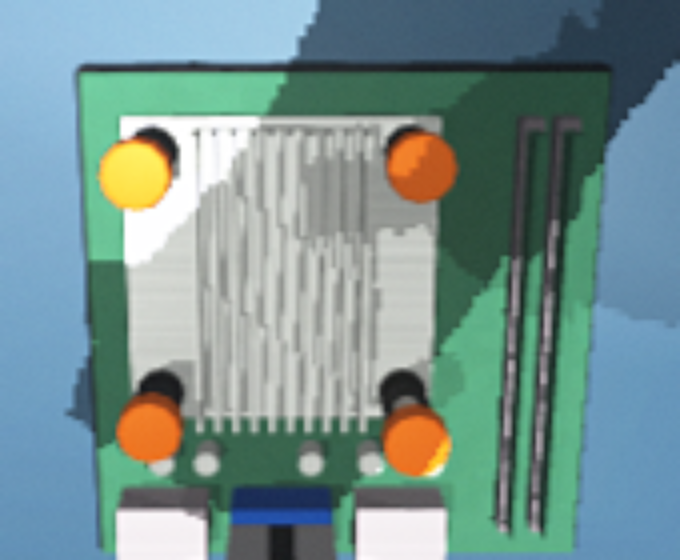

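View pics/s2.png

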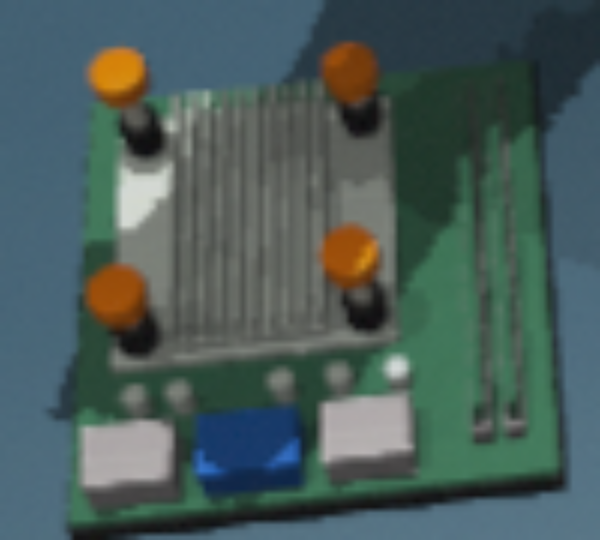

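Both crops show A (upper right) and C (lower left) sunk, with short stems, while B and D are still raised. The forces are also clean, so I continue with the remaining passes.

```bash
python3 - <<'E'
from h import *
def shot(n):
    s=snapshot("scene")["image"];return cv2.resize(s[225:315,160:260],(400,360))
press("B",.060);press("D",.060)
manip.move_l([.5,-.206,.2],velocity=.25); a=shot(0)
press("A",.048);press("C",.048)
manip.move_l([.5,-.206,.2],velocity=.25); b=shot(1)
cv2.imwrite("pics/s3.png",np.hstack([a,b])[:,:,::-1])
print(manip.read_t())
E
```

```text
B [ 0.4788 -0.2478  0.0598] [ 0.3 -0.3 -0.2]
13.57
D [ 0.5554 -0.1633  0.0598] [-0.3 -0.   0.1]
16.13
A [ 0.4747 -0.1676  0.048 ] [-2.   0.4  3.3]
19.84
C [ 0.5587 -0.2435  0.048 ] [-3.1  1.6  4.8]
22.8
23.5167
```

View pics/s3.png

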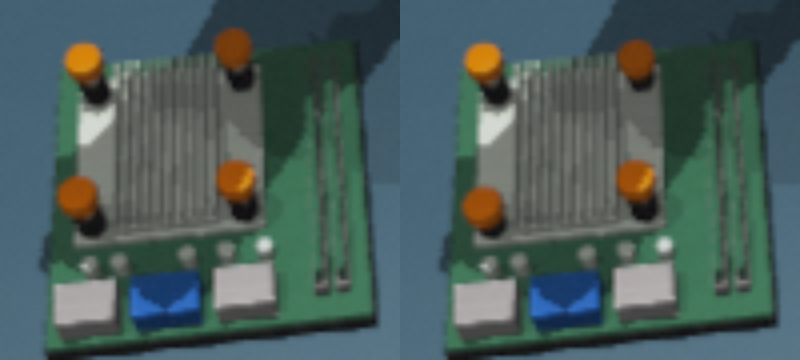

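The left crop shows all four at equal half height. In the right one A and C are home and B and D are still halfway.

```bash
python3 - <<'E'
from h import *
press("B",.048);press("D",.048)
manip.move_l([.5,-.206,.26],velocity=.25)
s=snapshot("scene")["image"];a=cv2.resize(s[225:315,160:260],(400,360))
w=snapshot("wrist")["image"];b=cv2.resize(w[120:260,210:370],(400,360))
cv2.imwrite("pics/s4.png",np.hstack([a,b])[:,:,::-1])
print(manip.read_t(),manip.read_wrist_force())
E
```

```text
B [ 0.4788 -0.2477  0.048 ] [-2.7  1.6  5.2]
26.52
D [ 0.5552 -0.1634  0.048 ] [-3.2  0.5  4.6]
29.48
30.4583 [-0.69917082  0.41696235 -0.14830246]
```

View pics/s4.png

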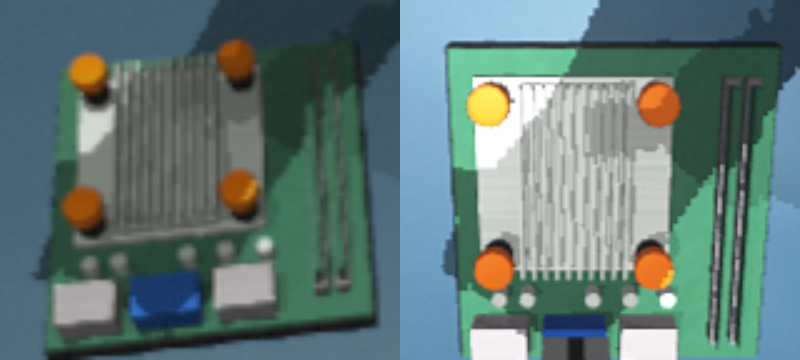

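All four caps sit on their collars with no stem showing, and the arm is clear.

```bash
python3 -c "
from rig import manip
manip.hand_in()"
```

```text
the job is handed in; nothing more can be done
```

I pressed the green board's four pins crosswise with the closed fingers and handed the job in after about 30.5 s of the 54 s allowed. Hand-in gives no verdict.

- **First pass:** I pressed one diagonal and then the other to about 60 mm.
- **Second pass:** I pressed the pins to 48 mm in the same diagonal order.
- **Checks between diagonals:** Pictures after each diagonal showed the expected heights. The last ones showed all four caps on their collars with no stem visible.
- **Forces and clearance:** Wrist force read about 6 N or less at the end of each press. The arm ended clear at 0.26 m height, and I kept it away from the blue board and the look-alikes.
- **Disagreements:** The three cameras differed by up to about 3 mm on pin positions, and the wrist-camera search missed one of the four caps. I used the scene camera's positions, which formed an 80 mm square. No check failed.

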